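Hang the long shoe carrier on the two-hook rack

TASK

Clear the finishing bench: pick up the longer of the two empty shoe carriers and hang it by its bar on the rack, one bar end down in each of the two hooks. Make sure that it is resting in both hooks before you let go, and leave it hanging still. Leave the shorter carrier where it stands.

Things in the scene. Friction and masses are not known exactly. Their poses are not given: they have to be found in the camera images.
- carrier: Longer shoe carrier, white-coated steel, 0.35-0.65 kg: slatted tray 90 (x) by 200 (y) mm, 22 high, end rods up to a round bar 12 thick, 360 long, along y, axis 100 above the origin; 80 mm of bar stick out past the tray at each end. Mid-bar black grip, 16 (x) by 80 (y) by 24 (z), centred on the bar's axis, pinched across x from above. Origin: centre of tray underside, z up. Ends alike.
- small_carrier: Shorter shoe carrier, a bystander: same build, depth and height, but tray 130 mm and bar 210 mm long (y), too short for the hooks. Origin: centre of the tray's underside, y along the bar, z up.
- hook_left: Left hook (from the robot) of a fixed rack: upturned 10 mm round steel, reaching to the robot (-x) from a post 195 mm tall, 20 thick. Origin: the bar's axis when seated, 155 mm above the bench, 72 in front of the post's axis. Mouth open to above, 60 wide (x), narrowing to the seat; tip and arm rise 32 above the origin. y runs along the rack from right to left hook, z up.
- hook_right: Right hook of the same rack, same shape and axes, on its own post, 280 mm from the left hook along -y. The space between the hooks is open from above for the tray, down to a cross bar between the posts (40 mm above the bench) and flat small things lying on the bench.

How it is judged:
By the outcome, as a careful person would: the job done as asked, in the order asked, and still so for the second after the job is handed in, with the robot touching nothing.
It also fails if it takes over 48 s, if anything falls off the work surface, if the arm or the gripper's body presses on something with over 40 N, if the wrist force passes 120 N, or if a joint passes its speed limit or range.

ROBOT

A 7-joint arm with a two-finger parallel gripper is mounted at the origin on the work surface. World frame = base frame: x ahead of the robot, y to its left, z up, the work surface at z = 0. Lengths are in m, angles in rad, forces in N, time in s.
With the tool pointing down it reaches from about 0.35 to 0.9 m from the base axis. Payload 8.1 kg.
Tool frame: the origin (TCP) lies at the very end of the fingers, on their centre line; the grasp point (between the pads) lies 19 mm behind it (arm.tcp_to_grasp is the distance from the TCP to the grasp point, in m); z points along the fingers, y is the line along which they close (so a half turn about z gives the same grasp; the last joint's range is limited). The gripper opens to 92 mm and grips with 3 to 60 N. Pads are 19 mm wide; open, the fingers measure 130 mm over their backs; the gripper's body (75 mm by 190 mm) begins 47 mm behind the grasp point.
Start: joints at [-0.103, 0.434, 0.025, 1.573, -0.012, 1.134, -0.075], TCP at [0.625, -0, 0.227] pointing down, gripper open.
Joint ranges: [-2.62, 2.62], [-0.44, 2.09], [-1.27, 1.32], [0.08, 2.57], [-1.32, 4.46], [0.12, 2], [-2.74, 2.74]. Speed limits (rad/s): [2.22, 2.22, 3.01, 3.01, 3.14, 3.14, 3.14].

INTERFACE

Orientations are given as a rotation vector (axis times angle).
In Python, from cell import arm, cam gives the robot as it stands (arm), with the cameras (cam).
- The arm moves only by the tool drive_effector, called after "Request:" as name([rows], argument=value, ...), one row to a line, values as JSON. Schema: {"type":"object","properties":{"deltas":{"type":"array","items":{"type":"object","properties":{"dx":{"type":"number"},"dy":{"type":"number"},"dz":{"type":"number"},"twist":{"type":"number"},"jaw":{"type":"number"}},"additionalProperties":false,"required":["jaw"]},"minItems":1,"maxItems":10},"squeeze":{"type":"number"},"only":{"type":"string"},"quiet":{"type":"boolean"},"lines":{"type":"string"}},"required":["deltas"],"additionalProperties":false}. deltas is a list of rows, 1 to 10 of them, each an object with the fields dx, dy, dz (the shift in m), twist (a turn about the tool's z in rad), jaw (the opening from 0.0 (shut) to 1.0 (fully open)); a field left out counts as zero (the opening has to be given); each row shifts and turns the commanded pose from where the row before left it, along the tool's axes as they then stand; what a row does not reach is not made up. A row lasts 1/10 s, in which the tool goes at most 0.05 m and 0.15 rad, less where a joint would pass 70% of its speed; a pose out of reach is approached as far as the arm can. The fingers move at their own pace and stop on an object; squeeze is the grip in N (left out, the last holds). Time passes only in rows, so rows that do not move let the fingers close. The tool returns the time, the measured TCP pose, the force, the opening and the grip force at its end. only (a regular expression) keeps the lines of the reply that match it, lines (a string "A,B") keeps lines A to B, and quiet returns only ok. Input that does not fit is refused with a message, and nothing moves.
- arm.observe(): the state, without advancing time (a new reading comes with each control period).
- cam.get_image(name): name is "scene" or "side" or "wrist"; returns a dict with "image" (480x640x3 uint8, blue, green, red), "fx", "fy", "cx", "cy" (pixels), "cam_to_world" (4x4, takes a point from camera to world coordinates); the wrist camera has in their place "mount" (4x4, takes a point from camera to tool coordinates, whose origin is the TCP and whose axes are the flange's). Camera axes: x right, y down, z forward; pixel columns grow to the right and rows downward; lengths in m; the calibration is good to about 2 mm. A picture is of the moment at which its call begins: read the wrist's pose just before it. There is no depth.
- arm.sign_off(): hands the job in; it is judged then, once.
The state is a dict: "clock": time; "joints": joint angles; "dq": joint speeds; "joint_efforts": joint torques, N m; "position": TCP position; "ee_rot": TCP orientation; "force": force on the tool from outside, world axes, zero at the start; "ft_torque": the same for the moment, N m; "width": opening from 0.0 (shut) to 1.0 (fully open); "gripper_force": force on a finger pad.
Only numpy, scipy, OpenCV 4.12 (cv2) and the standard library are available. Lean on these libraries where they do the work, as an engineer would, in place of code of your own. Each camera call takes 0.05 s, during which the arm holds its last target. There are 200 camera calls.

## Working session

There is one attempt and no reset: what is moved stays moved. The work goes in short steps, Python scripts to look and compute and a tool call to move; the robot and the scene stay as the last step left them, time stands still between calls to the robot, and variables do not carry over. Pictures are saved under pics/ and viewed, at most 10 in all, crops included, and the job is handed in when it is done.

```bash
ls; mkdir -p pics; cat > h.py <<'E'
import numpy as np, cv2
from cell import arm, cam
from scipy.spatial.transform import Rotation as R
def T(im,o=None):
    if 'cam_to_world' in im: return np.array(im['cam_to_world'])
    M=np.eye(4);M[:3,:3]=R.from_rotvec(o['ee_rot']).as_matrix();M[:3,3]=o['position'];return M@np.array(im['mount'])
def ray(K,M,u,v,z):
    d=M[:3,:3]@np.array([(u-K[2])/K[0],(v-K[3])/K[1],1]);p=M[:3,3];return p+d*(z-p[2])/d[2]
def proj(K,M,P):
    q=np.linalg.inv(M)@np.append(P,1);return K[0]*q[0]/q[2]+K[2],K[1]*q[1]/q[2]+K[3]
E
python3 - <<'E'
from h import *
import pickle
for n in ('scene','side','wrist'):
    o=arm.observe();im=cam.get_image(n);cv2.imwrite(f'pics/{n}0.png',im['image'])
    M=T(im,o);K=[im[k] for k in('fx','fy','cx','cy')];pickle.dump((K,M),open(n+'.pkl','wb'));print(n,K,M.round(3).tolist())
print(o)
E
```

```text
cell.py
pics
scene [531.903308619121, 531.903308619121, 317.5302784991518, 242.98132430621413] [[0.815, 0.381, -0.437, 1.083], [0.58, -0.511, 0.635, -0.88], [0.018, -0.77, -0.637, 0.928], [0.0, 0.0, 0.0, 1.0]]
side [623.785912365039, 623.785912365039, 326.7194751063626, 242.70568335646593] [[0.821, -0.303, 0.484, -0.052], [-0.571, -0.458, 0.681, -0.9], [0.015, -0.836, -0.549, 0.775], [0.0, 0.0, 0.0, 1.0]]
wrist [417.1940235942436, 417.1940235942436, 320.9736037510268, 237.14464268364242] [[1.0, 0.001, -0.001, 0.625], [0.0, -0.966, -0.257, 0.068], [-0.001, 0.257, -0.966, 0.383], [0.0, 0.0, 0.0, 1.0]]
{'clock': 0.1, 'joints': array([-0.10255978,  0.43514896,  0.02494868,  1.57398821, -0.01161816,
        1.13396712, -0.07508985]), 'dq': array([ 1.44680618e-03, -2.52170632e-03, -1.71092595e-04, -1.62215423e-03,
        7.37719461e-05, -3.82837649e-04,  8.38137111e-05]), 'joint_efforts': array([ 2.76666542e-03, -6.69124532e+01,  9.87763703e-01, -3.15145969e+01,
       -6.05509384e-02,  3.73947364e-02,  1.19628339e-04]), 'position': array([ 6.24560510e-01, -5.59642515e-05,  2.26032761e-01]), 'ee_rot': array([-2.22090235e+00, -2.22071494e+00,  1.62275369e-03]), 'force': array([-0.03487967,  0.33559159, -0.3749261 ]), 'ft_torque': array([-0.00931939, -0.04114191,  0.07082448]), 'gripper_force': 0.0, 'width': 1.0017774232653438}
```

View pics/scene0.png

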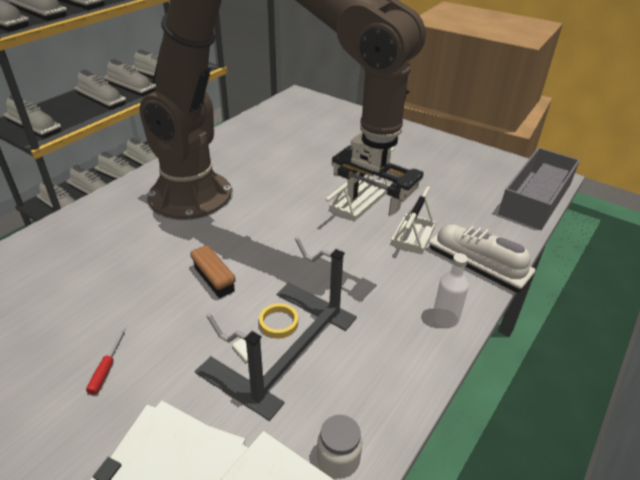

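View pics/side0.png

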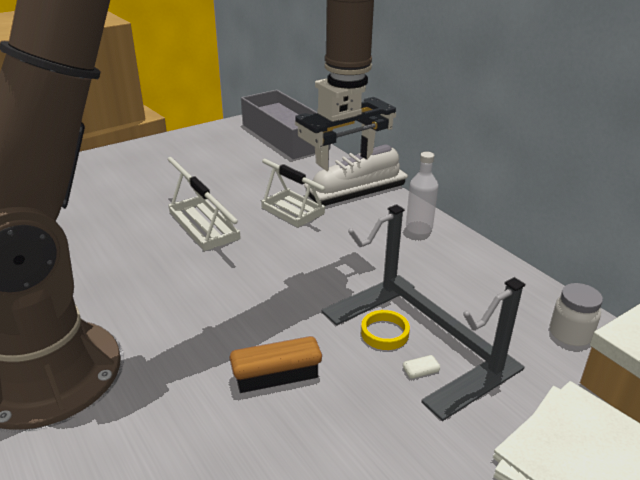

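The side view shows the long carrier with bar ends near (172,162) and (234,220), and its grip near (200,187). The hooks are near (365,242) and (473,325). I'll enlarge both areas.

```bash
python3 - <<'E'
import cv2
s=cv2.imread('pics/side0.png');c=cv2.imread('pics/scene0.png')
f=lambda i,x,y,w,h,k:cv2.resize(i[y:y+h,x:x+w],None,fx=k,fy=k,interpolation=cv2.INTER_CUBIC)
cv2.imwrite('pics/c1.png',f(s,155,145,100,100,6))
cv2.imwrite('pics/c2.png',f(s,340,195,190,140,4))
cv2.imwrite('pics/c3.png',f(c,190,225,170,140,4))
E
```

```text
(no output)
```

View pics/c1.png

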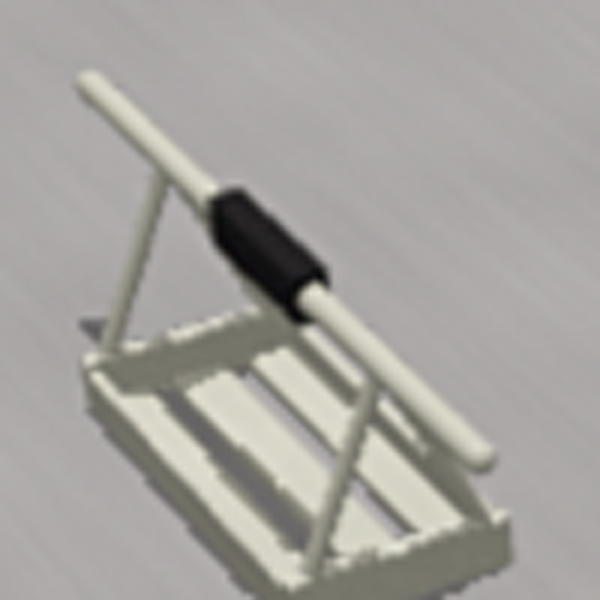

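View pics/c2.png

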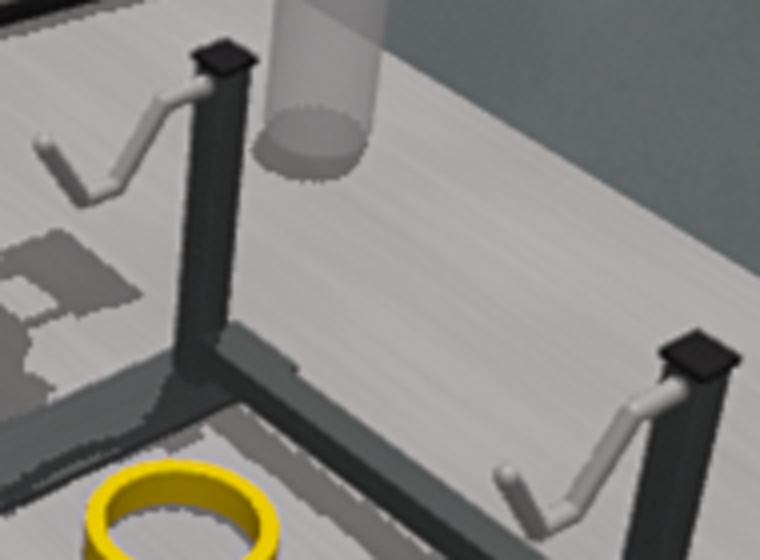

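View pics/c3.png

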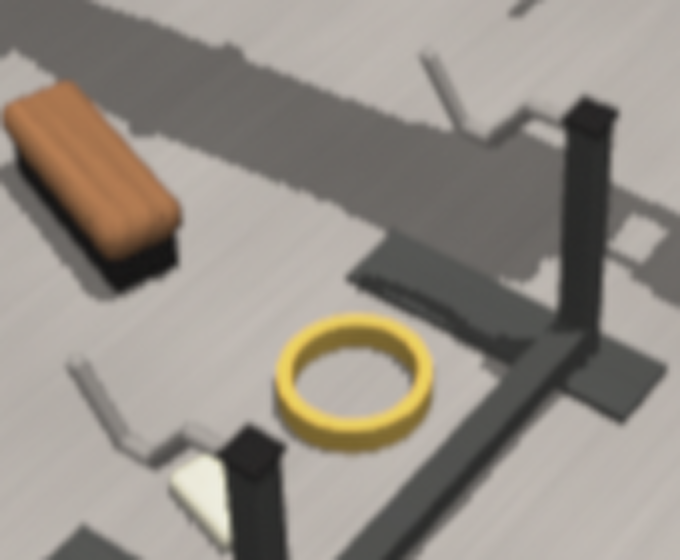

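```bash
python3 - <<'E'
from h import *
import pickle
S=pickle.load(open('side.pkl','rb'));C=pickle.load(open('scene.pkl','rb'))
a=ray(*S,155+90/6,145+80/6,.1);b=ray(*S,155+487/6,145+458/6,.1)
g=ray(*S,155+269/6,145+255/6,.1)
print('bar',a,b,(a+b)/2,np.linalg.norm(a-b),np.degrees(np.arctan2(*(a-b)[[0,1]])),'grip',g)
for nm,Q,L,Rr,z in(('side post',S,(340+225/4,195+57/4),(340+700/4,195+356/4),.195),('scene post',C,(190+592/4,225+117/4),(190+253/4,225+450/4),.195),
 ('side seat',S,(340+103/4,195+192/4),(340+560/4,195+522/4),.144),('scene seat',C,(190+478/4,225+133/4),(190+140/4,225+453/4),.144)):
    l=ray(*Q,*L,z);r=ray(*Q,*Rr,z);d=l-r;print(nm,l,r,'mid',(l+r)/2,np.linalg.norm(d),np.degrees(np.arctan2(-d[0],d[1])))
o=arm.observe();print(R.from_rotvec(o['ee_rot']).as_matrix().round(3),arm.tcp_to_grasp)
E
```

```text
bar [0.43702404 0.46144199 0.1       ] [0.43246523 0.10785425 0.1       ] [0.43474463 0.28464812 0.1       ] 0.35361712953493496 0.7386737187726752 grip [0.43321243 0.28350449 0.1       ]
side post [ 0.63080376 -0.15820659  0.195     ] [ 0.63605772 -0.43657536  0.195     ] mid [ 0.63343074 -0.29739097  0.195     ] 0.2784183513466243 1.0812767450785234
scene post [ 0.63630062 -0.15476543  0.195     ] [ 0.64112062 -0.43279113  0.195     ] mid [ 0.63871062 -0.29377828  0.195     ] 0.2780674765661281 0.9932101234495053
side seat [ 0.56357079 -0.15698727  0.144     ] [ 0.56850421 -0.43768861  0.144     ] mid [ 0.5660375  -0.29733794  0.144     ] 0.2807446944620263 1.0068883927854975
scene seat [ 0.56167349 -0.15373438  0.144     ] [ 0.56860867 -0.43466263  0.144     ] mid [ 0.56514108 -0.2941985   0.144     ] 0.2810138414955452 1.4141546171967498
[[ 0.     1.    -0.001]
 [ 1.    -0.    -0.   ]
 [-0.    -0.001 -1.   ]] 0.0188
```

The two cameras agree. The bar's midpoint is about (0.434, 0.284), and the seats' midpoint is about (0.565, -0.296) with a yaw of about +0.02. Tool x is world +y and tool y is world +x. Next I'll move above the grip.

Request:
drive_effector([
  {"dx":0.028,"dy":-0.019,"jaw":1},
  {"dx":0.032,"dy":-0.0215,"jaw":1},
  {"dx":0.032,"dy":-0.0215,"jaw":1},
  {"dx":0.032,"dy":-0.0215,"jaw":1},
  {"dx":0.032,"dy":-0.0215,"jaw":1},
  {"dx":0.032,"dy":-0.0215,"jaw":1},
  {"dx":0.032,"dy":-0.0215,"jaw":1},
  {"dx":0.032,"dy":-0.0215,"jaw":1},
  {"dx":0.032,"dy":-0.0215,"twist":0.013,"jaw":1},
  {"jaw":1},
])

```text
clock: 1.15
position: [0.4301, 0.2892, 0.2267]
ee_rot: [-2.225, -2.214, -0.001]
force: [0.3, -1.0, -0.0]
width: 1.0
gripper_force: 0.0
```

```bash
python3 - <<'E'
from h import *
o=arm.observe();im=cam.get_image('wrist');cv2.imwrite('pics/w1.png',im['image'])
K=[im[k] for k in('fx','fy','cx','cy')];M=T(im,o);import pickle;pickle.dump((K,M),open('wrist.pkl','wb'))
print(o['position'],o['ee_rot'],[proj(K,M,p) for p in((.437,.464,.1),(.434,.284,.1),(.432,.104,.1))])
E
```

```text
[0.43014759 0.28917512 0.22671804] [-2.22532840e+00 -2.21361441e+00 -6.19981759e-04] [(np.float64(330.89097043855463), np.float64(-60.005577864574036)), (np.float64(326.27836727149474), np.float64(234.44265237372832)), (np.float64(324.1464932203088), np.float64(449.1297895740007))]
```

View pics/w1.png

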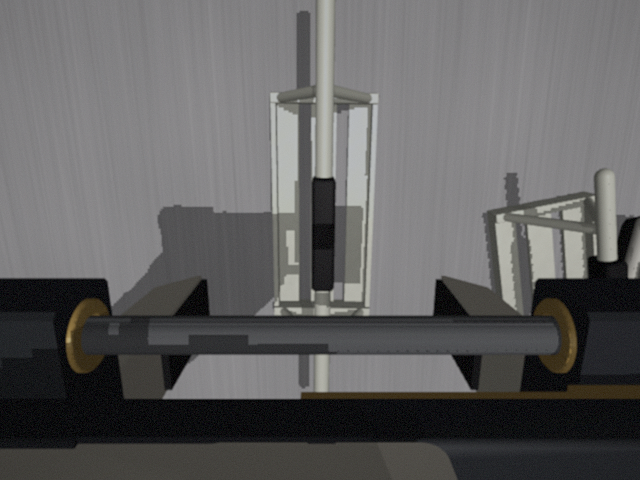

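The grip is at (324,234), within about 1 mm of the prediction, and the bar runs straight up the image. I'll lower and close.

Request:
drive_effector([
  {"dx":-0.005,"dy":0.003,"dz":0.02,"jaw":1},
  {"dz":0.03,"jaw":1},
  {"dz":0.03,"jaw":1},
  {"dz":0.03,"jaw":1},
  {"dz":0.025,"jaw":1},
  {"dz":0.011,"jaw":1},
  {"jaw":1},
  {"jaw":0},
  {"jaw":0},
  {"jaw":0},
], squeeze=45)

```text
clock: 2.2
position: [0.4377, 0.2794, 0.0819]
ee_rot: [2.236, 2.207, 0.003]
force: [-0.7, -0.1, -0.6]
width: 0.786
gripper_force: 0.0
```

Request:
drive_effector([
  {"jaw":0},
  {"jaw":0},
  {"jaw":0},
  {"jaw":0},
  {"jaw":0},
], squeeze=45)

```text
clock: 2.7
position: [0.437, 0.279, 0.0807]
ee_rot: [2.236, 2.207, -0.0]
force: [0.3, -0.5, 0.6]
width: 0.356
gripper_force: 0.0
```

The arm hadn't settled when I read it, so I'll correct by 5 mm in y and -3.5 mm in x before the fingers touch.

Request:
drive_effector([
  {"dx":0.005,"dy":-0.0035,"jaw":0.36},
  {"jaw":0.36},
  {"jaw":0},
  {"jaw":0},
  {"jaw":0},
  {"jaw":0},
  {"jaw":0},
  {"jaw":0},
], squeeze=45)

```text
clock: 3.5
position: [0.4334, 0.2837, 0.0804]
ee_rot: [2.236, 2.207, -0.001]
force: [-0.5, 0.0, -5.4]
width: 0.171
gripper_force: 45.0
```

Gripped at 15.7 mm, which matches the grip's width. Now lifting.

Request:
drive_effector([
  {"dz":-0.01,"jaw":0},
  {"dz":-0.02,"jaw":0},
  {"dz":-0.03,"jaw":0},
  {"dz":-0.035,"jaw":0},
  {"dz":-0.04,"jaw":0},
  {"dz":-0.035,"jaw":0},
  {"dz":-0.03,"jaw":0},
  {"dz":-0.025,"jaw":0},
  {"dz":-0.015,"jaw":0},
  {"jaw":0},
], squeeze=45)

```text
clock: 4.5
position: [0.4342, 0.2845, 0.3235]
ee_rot: [2.236, 2.206, 0.007]
force: [0.6, 0.9, -5.3]
width: 0.175
gripper_force: 45.0
```

Request:
drive_effector([
  {"dx":-0.01,"jaw":0},
  {"dx":-0.025,"dy":0.002,"jaw":0},
  {"dx":-0.035,"dy":0.005,"twist":-0.003,"jaw":0},
  {"dx":-0.04,"dy":0.01,"twist":-0.003,"jaw":0},
  {"dx":-0.04,"dy":0.01,"twist":-0.003,"jaw":0},
  {"dx":-0.04,"dy":0.01,"twist":-0.003,"jaw":0},
  {"dx":-0.04,"dy":0.01,"twist":-0.003,"jaw":0},
  {"dx":-0.04,"dy":0.01,"twist":-0.003,"jaw":0},
  {"dx":-0.04,"dy":0.01,"twist":-0.003,"jaw":0},
  {"dx":-0.04,"dy":0.01,"twist":-0.003,"jaw":0},
])

```text
clock: 5.5
position: [0.5081, -0.0685, 0.3194]
ee_rot: [-2.208, -2.232, 0.003]
force: [1.2, 0.1, -5.7]
width: 0.169
gripper_force: 45.0
```

Request:
drive_effector([
  {"dx":-0.04,"dy":0.01,"twist":-0.003,"jaw":0},
  {"dx":-0.04,"dy":0.01,"twist":-0.003,"jaw":0},
  {"dx":-0.04,"dy":0.01,"twist":-0.002,"jaw":0},
  {"dx":-0.035,"dy":0.01,"jaw":0},
  {"dx":-0.03,"dy":0.007,"jaw":0},
  {"dx":-0.025,"dy":0.005,"jaw":0},
  {"dx":-0.015,"dy":0.003,"jaw":0},
  {"dx":-0.005,"jaw":0},
  {"jaw":0},
  {"jaw":0},
])

```text
clock: 6.5
position: [0.5681, -0.2936, 0.3205]
ee_rot: [-2.198, -2.243, -0.001]
force: [0.3, 0.3, -5.8]
width: 0.167
gripper_force: 45.0
```

```bash
cat > look.py <<'E'
from h import *
import sys
o=arm.observe();a=cam.get_image('scene')
b=cam.get_image('side')
cv2.imwrite('pics/%s_c.png'%sys.argv[1],a['image']);cv2.imwrite('pics/%s_s.png'%sys.argv[1],b['image'])
f=lambda i,x,y,w,h,k:cv2.resize(i[y:y+h,x:x+w],None,fx=k,fy=k,interpolation=cv2.INTER_CUBIC)
p,q=[int(v) for v in sys.argv[2:4]]
cv2.imwrite('pics/%s.png'%sys.argv[1],np.hstack([f(b['image'],325,p,200,280,2),f(a['image'],180,q,200,280,2)]))
print(o['position'],o['ee_rot'],o['force'])
E
python3 look.py l1 70 130
```

```text
[ 0.56805324 -0.29361883  0.32053675] [-2.19789453e+00 -2.24323264e+00 -1.13860170e-03] [ 0.26822621  0.28173477 -5.75241954]
```

View pics/l1.png

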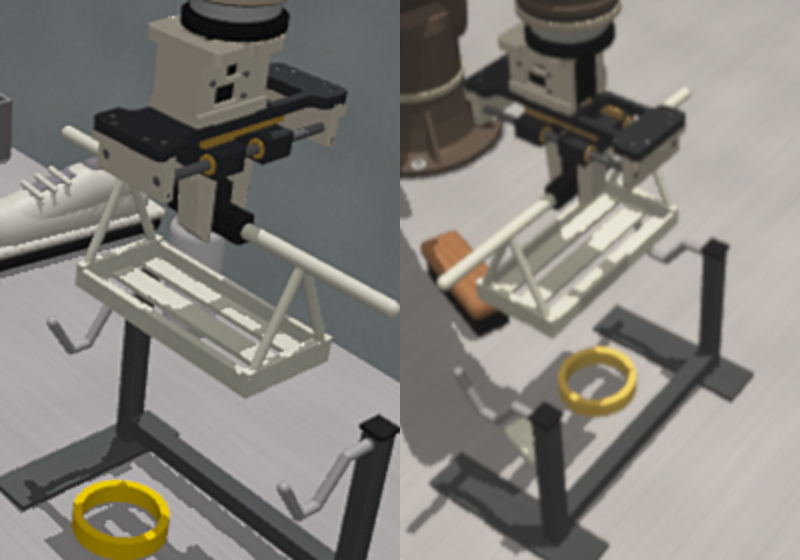

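The carrier hangs over the rack with its tray between the hooks. The bar ends are near (357,136) and (523,223) in the side view, and (322,176) and (201,272) in the scene view. I'll triangulate them to check position and tilt.

```bash
python3 - <<'E'
from h import *
import pickle
S=pickle.load(open('side.pkl','rb'));C=pickle.load(open('scene.pkl','rb'))
P=lambda Q:np.array([[Q[0][0],0,Q[0][2]],[0,Q[0][1],Q[0][3]],[0,0,1]])@np.linalg.inv(Q[1])[:3]
def tri(s,c):
    X=cv2.triangulatePoints(P(S),P(C),np.array(s,float),np.array(c,float))[:,0];return X[:3]/X[3]
l=tri((357.8,136),(322.3,176.7));r=tri((523.5,223.5),(201.3,272));d=l-r
print(l,r,(l+r)/2,np.linalg.norm(d),'yaw',-d[0]/d[1],'tilt',d[2]/d[1])
for L,Rr,n in(((365.8,243),(309.5,258.3),'L seat'),((480,325.5),(225,338.3),'R seat')):print(n,tri(L,Rr))
o=arm.observe();M=R.from_rotvec(o['ee_rot']).as_matrix();print('tool',M.round(4),(M@[0,0,-.019]+o['position']))
E
```

```text
[ 0.56508051 -0.11698456  0.34112517] [ 0.57459887 -0.46985064  0.34320679] [ 0.56983969 -0.2934176   0.34216598] 0.3530005690183273 yaw 0.02697440440023495 tilt -0.005899169522050551
L seat [ 0.56325346 -0.15668957  0.14501661]
R seat [ 0.5692044  -0.43626343  0.14379416]
tool [[-2.090e-02  9.998e-01  4.000e-04]
 [ 9.998e-01  2.090e-02  9.000e-04]
 [ 9.000e-04  4.000e-04 -1.000e+00]] [ 0.5682836  -0.29359435  0.33990566]
```

It's level and aligned, only 3 mm off in x. I'll lower most of the way.

Request:
drive_effector([
  {"dx":-0.002,"dy":-0.003,"dz":0.01,"jaw":0},
  {"dz":0.02,"jaw":0},
  {"dz":0.025,"jaw":0},
  {"dz":0.025,"jaw":0},
  {"dz":0.025,"jaw":0},
  {"dz":0.02,"jaw":0},
  {"dz":0.015,"jaw":0},
  {"dz":0.01,"jaw":0},
  {"dz":0.005,"jaw":0},
  {"jaw":0},
])

```text
clock: 7.6
position: [0.5649, -0.297, 0.1653]
ee_rot: [-2.2, -2.242, 0.0]
force: [0.2, 0.4, -5.1]
width: 0.17
gripper_force: 45.0
```

```bash
python3 look.py l2 130 170
```

```text
[ 0.56488405 -0.2970489   0.16533948] [-2.19964804e+00 -2.24220229e+00  3.44652552e-04] [ 0.22535404  0.40873705 -5.14104498]
```

View pics/l2.png

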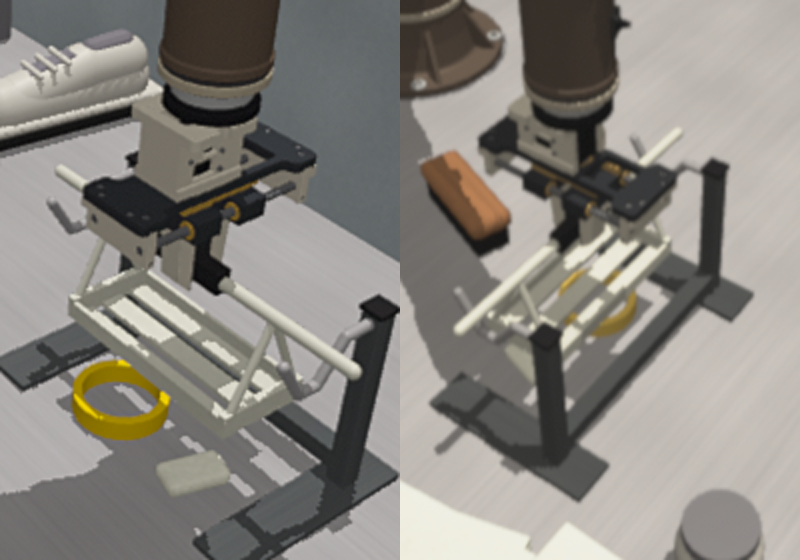

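The bar runs over both hook mouths, between tip and post, at the height of the tips. I'll lower it slowly until it touches.

Request:
drive_effector([
  {"dz":0.005,"jaw":0},
  {"dz":0.006,"jaw":0},
  {"dz":0.006,"jaw":0},
  {"dz":0.004,"jaw":0},
  {"dz":0.003,"jaw":0},
  {"jaw":0},
  {"jaw":0},
])

```text
clock: 8.4
position: [0.5652, -0.2974, 0.1418]
ee_rot: [2.2, 2.242, 0.0]
force: [-0.3, 0.6, -5.4]
width: 0.171
gripper_force: 45.0
```

Request:
drive_effector([
  {"dz":0.002,"jaw":0},
  {"dz":0.002,"jaw":0},
  {"jaw":0},
])

```text
clock: 8.7
position: [0.565, -0.2972, 0.1375]
ee_rot: [-2.2, -2.242, 0.0]
force: [-0.9, -0.3, -5.5]
width: 0.174
gripper_force: 45.0
```

Request:
drive_effector([
  {"dz":0.001,"jaw":0},
  {"dz":0.001,"jaw":0},
  {"jaw":0},
])

```text
clock: 9.0
position: [0.565, -0.2973, 0.1356]
ee_rot: [-2.2, -2.242, 0.0]
force: [0.7, 0.1, -5.6]
width: 0.169
gripper_force: 45.0
```

Not touching yet, so I'll continue.

Request:
drive_effector([
  {"dz":0.001,"jaw":0},
  {"jaw":0},
])

```text
clock: 9.2
position: [0.5652, -0.2973, 0.1349]
ee_rot: [2.2, 2.242, 0.0]
force: [0.4, 0.2, -4.1]
width: 0.174
gripper_force: 45.0
```

Request:
drive_effector([
  {"dz":0.001,"jaw":0},
  {"jaw":0},
])

```text
clock: 9.4
position: [0.5653, -0.2974, 0.1346]
ee_rot: [2.2, 2.242, 0.001]
force: [-2.7, 1.4, 4.4]
width: 0.174
gripper_force: 45.0
```

```bash
python3 -c "from cell import arm, cam;print(arm.observe()['ft_torque'])"
```

```text
[ 0.31094292  0.61922852 -0.03347529]
```

Request:
drive_effector([
  {"dz":0.001,"jaw":0},
  {"jaw":0},
])

```text
clock: 9.6
position: [0.5653, -0.2974, 0.1344]
ee_rot: [2.2, 2.242, 0.001]
force: [-5.8, 3.5, 11.5]
width: 0.17
gripper_force: 45.0
```

```bash
python3 look.py l3 130 170;python3 - <<'E'
from h import *
print(arm.observe()['ft_torque'])
s=cv2.imread('pics/l3_s.png');c=cv2.imread('pics/l3_c.png')
f=lambda i,x,y,w,h,k:cv2.resize(i[y:y+h,x:x+w],None,fx=k,fy=k,interpolation=cv2.INTER_CUBIC)
cv2.imwrite('pics/l3z.png',np.vstack([np.hstack([f(s,335,200,80,60,5),f(s,450,280,80,60,5)]),np.hstack([f(c,275,220,80,60,5),f(c,195,300,80,60,5)])]))
E
```

```text
[ 0.56534098 -0.29740673  0.13440168] [2.19964284e+00 2.24153564e+00 1.30936133e-03] [-5.79482926  3.53346821 11.47998913]
[ 0.63546835  1.19150344 -0.01668596]
```

View pics/l3z.png

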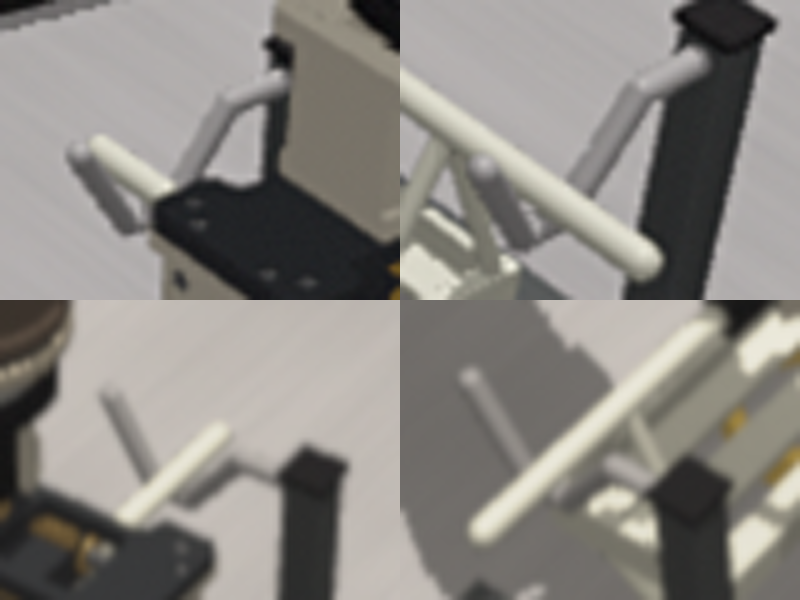

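The bar lies inside both hooks. The moment matches forces acting at the wrist lever with Fz centred (τx≈0.19·Fy, τy≈-0.19·Fx), so both hooks share the load. The -x force means the bar is pressing the post-side slope, so I'll ease off and shift slightly to -x.

Request:
drive_effector([
  {"dy":-0.001,"dz":-0.001,"jaw":0},
  {"jaw":0},
])

```text
clock: 9.9
position: [0.5649, -0.2974, 0.1346]
ee_rot: [2.199, 2.241, 0.002]
force: [-0.1, 1.6, 5.3]
width: 0.173
gripper_force: 45.0
```

Request:
drive_effector([
  {"dx":-0.0005,"dy":-0.001,"jaw":0},
  {"jaw":0},
  {"jaw":0},
])

```text
clock: 10.2
position: [0.5645, -0.2976, 0.1345]
ee_rot: [2.198, 2.242, 0.003]
force: [3.1, 2.0, 5.9]
width: 0.173
gripper_force: 45.0
```

```bash
python3 -c "from cell import arm, cam;print(arm.observe()['ft_torque'])"
```

```text
[ 0.51108358 -0.57426783 -0.00849272]
```

Request:
drive_effector([
  {"dx":0.0008,"dy":0.001,"dz":-0.0005,"jaw":0},
  {"jaw":0},
  {"jaw":0},
], squeeze=20)

```text
clock: 10.5
position: [0.5642, -0.2977, 0.1345]
ee_rot: [2.2, 2.241, -0.0]
force: [0.9, -1.0, 5.4]
width: 0.17
gripper_force: 20.0
```

Request:
drive_effector([
  {"jaw":0},
  {"jaw":0.2},
  {"jaw":0.22},
  {"jaw":0.25},
  {"jaw":0.3},
  {"jaw":0.4},
  {"jaw":0.5},
  {"jaw":0.6},
  {"jaw":0.6},
  {"jaw":0.6},
], squeeze=5)

```text
clock: 11.5
position: [0.5641, -0.297, 0.1342]
ee_rot: [2.2, 2.242, 0.0]
force: [-0.1, 0.3, -0.4]
width: 0.594
gripper_force: 0.0
```

```bash
python3 -c "from cell import arm, cam;print(arm.observe()['ft_torque'])"
```

```text
[0.01979561 0.01641677 0.0541229 ]
```

Released with zero force on the tool. I'll retreat straight up and look.

Request:
drive_effector([
  {"dz":-0.005,"jaw":0.6},
  {"dz":-0.01,"jaw":0.6},
  {"dz":-0.02,"jaw":0.6},
  {"dz":-0.035,"jaw":0.6},
  {"dz":-0.045,"jaw":0.6},
  {"dz":-0.045,"jaw":0.6},
  {"dz":-0.03,"jaw":0.6},
  {"dz":-0.01,"jaw":0.6},
  {"jaw":0.6},
])

```text
clock: 12.4
position: [0.5646, -0.2974, 0.3365]
ee_rot: [2.198, 2.24, 0.002]
force: [1.4, 0.0, -0.7]
width: 0.601
gripper_force: 0.0
```

Request:
drive_effector([
  {"jaw":0.6},
  {"jaw":0.6},
  {"jaw":0.6},
  {"jaw":0.6},
  {"jaw":0.6},
  {"jaw":0.6},
  {"jaw":0.6},
  {"jaw":0.6},
  {"jaw":0.6},
  {"jaw":0.6},
])

```text
clock: 13.4
position: [0.5641, -0.297, 0.3343]
ee_rot: [2.2, 2.242, 0.0]
force: [-0.0, -0.2, 0.1]
width: 0.598
gripper_force: 0.0
```

```bash
python3 look.py l4 150 170; sleep 0; python3 look.py l5 150 170; python3 -c "
import cv2
for v in 'sc':
  d=cv2.absdiff(cv2.imread(f'pics/l4_{v}.png'),cv2.imread(f'pics/l5_{v}.png'));print(d.max(),(d.max(2)>25).sum())"
```

```text
[ 0.56408177 -0.29703025  0.33430355] [2.20019063e+00 2.24228613e+00 1.15358170e-05] [-0.00170206 -0.15359046  0.09800077]
[ 0.56406208 -0.2970226   0.33423816] [2.20034833e+00 2.24231624e+00 1.58210742e-05] [ 0.09361115 -0.32233227 -0.05334371]
55 6
18 0
```

View pics/l5.png

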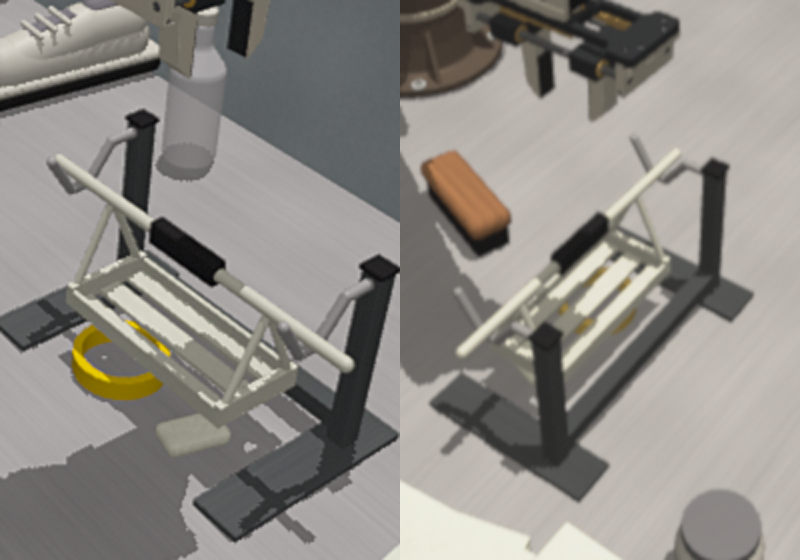

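The carrier hangs level with a bar end in each hook, and the gripper is well clear. I'll allow one more settling second and then hand in.

Request:
drive_effector([
  {"jaw":0.6},
  {"jaw":0.6},
  {"jaw":0.6},
  {"jaw":0.6},
  {"jaw":0.6},
  {"jaw":0.6},
  {"jaw":0.6},
  {"jaw":0.6},
  {"jaw":0.6},
  {"jaw":0.6},
], quiet=true)

```text
ok
```

```bash
python3 look.py l6 150 170; python3 -c "
import cv2
for v in 'sc':
  d=cv2.absdiff(cv2.imread(f'pics/l6_{v}.png'),cv2.imread(f'pics/l5_{v}.png'));print(d.max(),(d.max(2)>25).sum())
from cell import arm, cam;print(arm.sign_off())"
```

```text
[ 0.56410145 -0.2969876   0.33425109] [2.20023907e+00 2.24238447e+00 4.34180990e-05] [-0.23900513 -0.93352766  0.77817963]
55 4
18 0
the job is handed in; nothing more can be done
None
```

The longer carrier is hanging still with a bar end in each hook, the shorter one was not touched, and the job was handed in at about 15 s on the robot's clock.

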